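# Close the wall-plug jar: flip-top shut, winged lid screwed down snug

### The job

Close the clear jar on its wooden base for storage: flip its standing-open top flap fully shut, then turn the two-winged lid clockwise (seen from above) until it clearly stiffens and is snug, without overtightening it. Leave everything else on the bench where it is.

Things in the scene. Friction and masses are not known exactly. Their poses are not given: they have to be found in the camera images.
- jar: Clear plastic jar, 100 mm across and 124 mm high, strapped to a flat pine base 130 (x) x 190 (y) x 18 mm that is fixed to the bench; it cannot move. Origin: centre of the base's underside, on the jar's upright axis; z up, y along the base's long side.
- lid_top (a point): Centre of the flat top face of the screw lid (aluminium disc, 112 mm across, 22 mm high), on the jar's axis; 132 mm above the bench when joint lid reads 0. x along the two wings, y from the axis towards the flap's hinge, z up; turns with the lid. When joints lid and seal read 0 the wings lie along the base's long side (this x axis along the jar's y axis).
- wing_a (a point): Push point on the +x wing of the lid, 78 mm from the axis, half-way up. Each wing is a block sticking out beyond the lid's rim, from 45 to 92 mm from the axis, 16 mm thick, 28 mm high (14 mm above and below this point). 130 mm above the bench when joint lid reads 0.
- wing_b (a point): The same point on the opposite (-x) wing.
- lid (a joint): Turn of the lid along its thread (rad), growing clockwise from above (tightening); starts at -1.9 to -1.1 and ends at 0, where the lid meets its seal. Steady friction of 0.25 N m; the lid sinks 3 mm per rad.
- seal (a joint): How far the lid has been turned on against its rubber seal (rad, same direction), past the thread's end: 0 until joint lid reaches 0, then the lid turns with the seal. It gives from 0.35 N m, climbing 2.5 N m per rad (0.6 N m at 0.1). Let go, it stays put below 0.14 and springs back to about 0.14 from beyond. Snug: left above 0.07. Overtightened (fails): ever above 0.35 (1.2 N m).
- flap_hinge (a point): Middle of the hinge line of the flip-top flap, on the lid 34 mm from the axis and 3.5 mm above the lid's top face; turns with the lid. Hinge line along x; y outward, away from the axis.
- flap_edge (a point): Point on the flap near its free edge, mid-thickness, 62 mm from the hinge line (a thumb tab ends 12 mm farther). The flap is a black plastic plate 56 mm wide, 64 mm long, 5 mm thick; shut, it lies flat over the lid's middle.
- flap (a joint): Opening angle of the flap (rad): 0 shut, flat on the lid; 1.57 upright; starts at 1.45 to 1.9 (stops at 2.0, leaning outward). Its hinge is slightly stiff (0.03 N m) and stays where it is left. Shut means below 0.1.
- level_c (a point): Centre of the yellow spirit level, 200 x 24 x 48 mm, standing on edge. To be left alone.
- clamp_c (a point): Middle of the steel C-clamp lying flat, 75 x 175 x 24 mm. To be left alone.
- socket_c (a point): Centre of the white porcelain light socket, 70 mm across, 45 mm high. To be left alone.
- mallet_c (a point): Point on the handle of the blue-headed mallet lying down, 250 mm long, head 60 x 90 mm. To be left alone.
- wrench_grip (a point): Handle of the wrench lying on the bench. To be left alone.
- driver_grip (a point): Handle of the screwdriver lying on the bench. To be left alone.
- glue_c (a point): Centre of the glue bottle, 60 mm across, 150 mm high. To be left alone.

How it is judged:
By the outcome, as a careful person would: the job done as asked, in the order asked, and still so for the second after the job is handed in, with the robot touching nothing.
It also fails if it takes over 48 s, if anything falls off the work surface, if the arm or the gripper's body presses on something with over 40 N, if the wrist force passes 120 N, or if a joint passes its speed limit or range.

### The arm

A 6-joint arm with a two-finger parallel gripper is mounted at the origin on the work surface. World frame = base frame: x ahead of the robot, y to its left, z up, the work surface at z = 0. Lengths are in m, angles in rad, forces in N, time in s.
With the tool pointing down it reaches from about 0.3 to 0.875 m from the base axis. Payload 6.4 kg.
Tool frame: the origin (TCP) lies midway between the tips of the shut fingers; the grasp point (between the pads) lies 19 mm behind it (ctrl.hold_point_z is the distance from the TCP to the grasp point, in m); z points along the fingers, y is the line along which they close (so a half turn about z gives the same grasp; the last joint's range is limited). The gripper opens to 85 mm and grips with 20 to 120 N. Pads are 22 mm wide; open, the fingers measure 114 mm over their backs; the gripper's body (76 mm by 85 mm) begins 54 mm behind the grasp point. The pads swing forward as they close: fully open they stand 13 mm farther back than shut.
Start: joints at [0.961, 0.181, 1.607, -0, 1.354, -0.206], TCP at [0.226, 0.529, 0.231] pointing down, gripper open.
Joint ranges: [-2.99, 2.99], [-0.89, 2.07], [0.3, 2.58], [-1.14, 4.28], [0, 2.63], [-3.12, 3.12]. Speed limits (rad/s): [2.57, 2.57, 3.01, 3.14, 3.14, 3.14].

### API

Orientations are given as a unit quaternion [w, x, y, z].
In Python, from bench import ctrl gives the robot as it stands.
- The arm moves only by the tool carry_out, never from a script. Its argument "plan" is text: rows parted by semicolons, each of 6 numbers parted by spaces: the shift along the tool's x, y, z as a fraction of full scale, then the turn, a rotation vector about the tool's x, y, z as a fraction of full scale. A call has exactly 8 rows; each row shifts and turns the commanded pose from where the row before left it, along the tool's axes as they then stand; what a row does not reach is not made up. Full scale, the value 1, is 40 mm for a shift and 0.1 rad for a turn. A row lasts 1/12 s, in which the tool goes at most 41.7 mm and 7.16 degrees, less where a joint would pass 70% of its speed; a pose out of reach is approached as far as the arm can. A call with a number of a shift or a turn outside -1 to 1 is refused whole. A call with a gripper value outside its range is refused whole. "claw" is the gripper's target within -1 to 1 (shut at 1, half-way at 0, fully open at -1), set as the call begins (left out, the last holds). The fingers move at their own pace and stop on an object; the grip force is fixed at half the most. Time passes only in rows, so rows that do not move let the fingers close, or fill a call up. It gives the time, the measured TCP pose, the force, the opening and the grip force at its end, in the units of the state.
- ctrl.get_obs(): the state, without advancing time (a new reading comes with each control period).
- ctrl.camera(name): name is "side" or "top" or "wrist"; returns a dict with "pixels" (480x640x3 uint8, red, green, blue), "mtx" (3x3 intrinsics, pixels), "k1" (the pictures are not rectified: a ray, as slopes to the right and down, at radius r is drawn at 1 + k1 r^2 times it, then the intrinsics apply), "R" (3x3) and "t" (3): a world point X has camera coordinates R X + t. Camera axes: x right, y down, z forward; pixel columns grow to the right and rows downward; lengths in m; the calibration is good to about 2 mm. A picture is of the moment at which its call begins. There is no depth.
- ctrl.hand_in(): hands the job in; it is judged then, once.
The state is a dict: "time_s": time; "q": joint angles; "dq": joint speeds; "joint_efforts": joint torques, N m; "eef_pos": TCP position; "eef_rot": TCP orientation; "wrist_force": force on the tool from outside, world axes, zero at the start; "torque": the same for the moment, N m; "opening": opening from 0.0 (shut) to 1.0 (fully open); "grasp_force": force on a finger pad.
Only numpy, scipy, OpenCV 4.12 (cv2) and the standard library are available. Lean on these libraries where they do the work, as an engineer would, in place of code of your own. Each camera call takes 0.05 s, during which the arm holds its last target. There are 200 camera calls.

## Working session

There is one attempt and no reset: what is moved stays moved. The work goes in short steps, Python scripts to look and compute and a tool call to move; the robot and the scene stay as the last step left them, time stands still between calls to the robot, and variables do not carry over. Pictures are saved under pics/ and viewed, at most 10 in all, crops included, and the job is handed in when it is done.

Besides the shell and the picture viewer there is one more tool, called after ">>>" as name(argument=value, ...) on one line, values as JSON. carry_out: Moves the arm, as the interface text tells. Shift numbers are shares of 40 mm and turn numbers shares of 0.1 rad, none past 1 either way. Its arguments: {"type":"object","properties":{"plan":{"type":"string"},"claw":{"type":"number"}},"required":["plan"]}

```bash
mkdir -p pics; cat > h.py <<'E'
import numpy as np, cv2
from bench import ctrl
def snap(n,f):
    c=ctrl.camera(n); cv2.imwrite(f'pics/{f}.png',c['pixels'][:,:,::-1]); np.savez(f'pics/{f}.npz',**c); return c
def load(f): return dict(np.load(f'pics/{f}.npz'))
def ray(c,uv):
    uv=np.array(uv,float).reshape(-1,1,2)
    p=cv2.undistortPoints(uv,c['mtx'],np.array([float(c['k1']),0,0,0])).reshape(-1,2)
    d=np.c_[p,np.ones(len(p))]@c['R']; return -c['R'].T@c['t'],d/np.linalg.norm(d,axis=1)[:,None]
def onz(c,uv,z):
    o,d=ray(c,uv); return o+d*((z-o[2])/d[:,2])[:,None]
def proj(c,X):
    p=cv2.projectPoints(np.array(X,float).reshape(-1,1,3),cv2.Rodrigues(c['R'])[0],c['t'],c['mtx'],np.array([float(c['k1']),0,0,0]))[0]
    return p.reshape(-1,2)
E
python3 - <<'E'
from h import *
for n in ('top','side'):
    c=snap(n,n+'0'); print(n,-c['R'].T@c['t'],c['R'][2])
print({k:np.round(v,3) for k,v in ctrl.get_obs().items()})
E
```

```text
top [0.35821985 0.01345215 1.49279656] [ 0.12140034 -0.00910199 -0.99256189]
side [ 0.2017867  -0.85456194  1.15474458] [ 0.22522733  0.62149862 -0.75034134]
{'time_s': np.float64(0.1), 'q': array([ 0.961,  0.182,  1.608,  0.   ,  1.354, -0.206]), 'dq': array([ 0.001, -0.001, -0.001, -0.001, -0.   , -0.002]), 'joint_efforts': array([ 1.0000e-03, -4.4588e+01, -3.5224e+01, -0.0000e+00,  4.0000e-03,
       -0.0000e+00]), 'eef_pos': array([0.226, 0.528, 0.23 ]), 'eef_rot': array([-0.   ,  0.201,  0.98 , -0.001]), 'wrist_force': array([-0.252,  0.212, -0.157]), 'torque': array([ 0.026, -0.018, -0.002]), 'grasp_force': np.float64(0.0), 'opening': np.float64(0.998)}
```

View pics/top0.png

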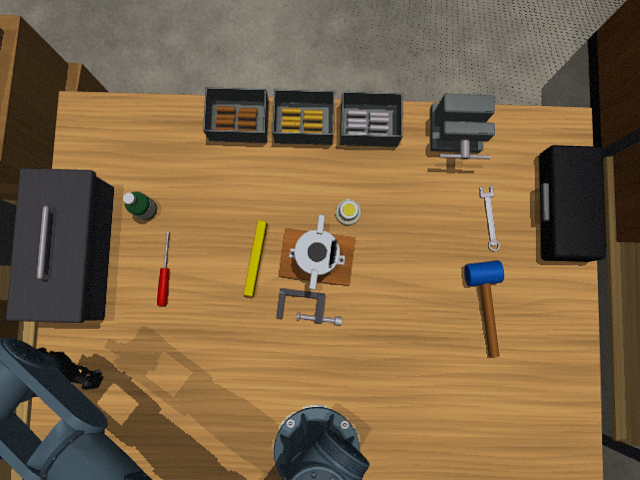

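View pics/side0.png

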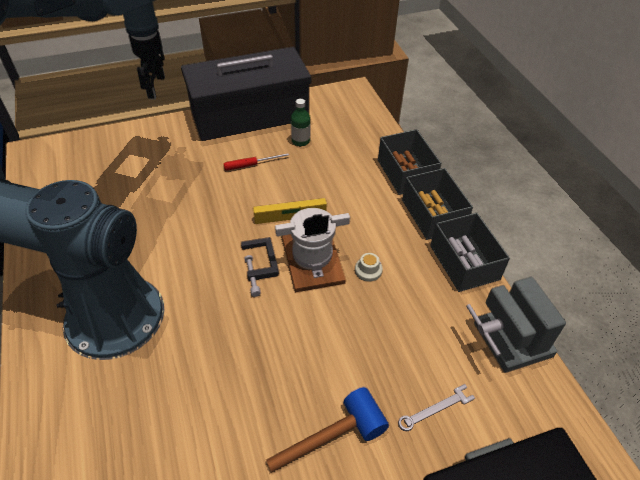

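The top view shows the jar at about (317,253), with wing tips at (321,220) and (313,285). The flap stands on its right (-y) side at (333,253), and the level, clamp and socket are close by. I'll crop in on both views.

```bash
python3 - <<'E'
from h import *
a=load('top0')['pixels'][190:330,240:390,::-1]; b=load('side0')['pixels'][180:310,230:390,::-1]
a=cv2.resize(a,(400,373),interpolation=cv2.INTER_CUBIC); b=cv2.resize(b,(400,325),interpolation=cv2.INTER_CUBIC)
b=cv2.copyMakeBorder(b,0,48,0,0,cv2.BORDER_CONSTANT)
cv2.imwrite('pics/crop.png',np.hstack([a,b]))
c=load('top0')
print(onz(c,[(317,253),(321,218),(313,286)],.128))
print(onz(c,[(285,229),(355,237),(349,284),(280,277)],.018))
print(onz(c,[(265,222),(246,296)],.048), onz(c,[(348,211)],.045),onz(c,[(279,290),(325,293),(340,321)],.02))
E
```

```text
[[0.49946942 0.01260495 0.128     ]
 [0.58703874 0.00521189 0.128     ]
 [0.41810813 0.02003275 0.128     ]]
[[ 0.57282319  0.09991958  0.018     ]
 [ 0.55678644 -0.08774393  0.018     ]
 [ 0.43091669 -0.07446988  0.018     ]
 [ 0.444196    0.10853264  0.018     ]]
[[0.58544218 0.15122699 0.048     ]
 [0.3909091  0.19244564 0.048     ]] [[ 0.62179889 -0.06598289  0.045     ]] [[ 0.40976932  0.10977684  0.02      ]
 [ 0.40533882 -0.01160377  0.02      ]
 [ 0.33330603 -0.05290678  0.02      ]]
```

View pics/crop.png

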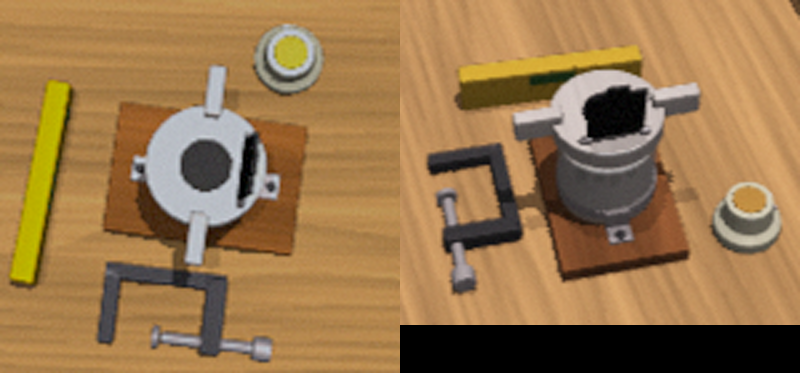

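The crop confirms it: the wings lie nearly along world x, about 1.56 rad short of closed with wing_a nearest the robot. The hinge is on the -y side and the flap stands roughly upright. The base-corner mean, the lid centre and the wing midpoint all put the axis at about (0.5015, 0.012). First I'll rise and turn the tool.

>>> carry_out(plan="0 0 -0.2 0 0 -0.5; 0 0 -0.2 0 0 -0.5; 0 0 -0.2 0 0 -0.5; 0 0 -0.2 0 0 -0.5; 0 0 -0.2 0 0 -0.5; 0 0 -0.2 0 0 -0.5; 0 0 0 0 0 0; 0 0 0 0 0 0", claw=1)

```text
time_s: 0.77
eef_pos: [0.2259, 0.5288, 0.2792]
eef_rot: [0.0, 0.053, 0.999, 0.0]
wrist_force: [0.6, 0.1, -0.2]
opening: -0.002
grasp_force: 0.0
```

```bash
cat >> h.py <<'E'
from scipy.spatial.transform import Rotation as Ro
def to(P):
    o=ctrl.get_obs(); R=Ro.from_quat(o['eef_rot'],scalar_first=True).as_matrix()
    print('pos',o['eef_pos'].round(4),'yaw',np.degrees(np.arctan2(R[1,1],R[0,1])).round(1),'tilt',R[:,2].round(3),'F',o['wrist_force'].round(1),'T',o['torque'].round(2),'t',o['time_s'].round(2))
    print('rows total',((R.T@(np.array(P)-o['eef_pos']))/.04).round(2))
E
python3 -c "
from h import *
to([.499,-.085,.275])"
```

```text
Traceback (most recent call last):
  File "h.py", line 18, in to
    print('pos',o['eef_pos'].round(4),'yaw',np.degrees(np.arctan2(R[1,1],R[0,1])).round(1),'tilt',R[:,2].round(3),'F',o['wrist_force'].round(1),'T',o['torque'].round(2),'t',o['time_s'].round(2))
                                                                                                                                                                             ^^^^^^^^^^^^^^^^^
AttributeError: 'float' object has no attribute 'round'
```

```bash
sed -i "s/o\['time_s'\].round(2)/round(o['time_s'],2)/" h.py
python3 -c "
from h import *
to([.499,-.085,.275])"
```

```text
pos [0.2259 0.5288 0.2792] yaw 84.0 tilt [ 0.  0. -1.] F [ 0.6  0.1 -0.2] T [0.   0.   0.04] t 0.77
rows total [ -8.4  -14.54   0.1 ]
```

>>> carry_out(plan="-0.35 -0.6 0 0 0 0; -0.35 -0.6 0 0 0 0; -0.35 -0.6 0 0 0 0; -0.35 -0.6 0 0 0 0; -0.35 -0.6 0 0 0 0; -0.35 -0.6 0 0 0 0; -0.35 -0.6 0 0 0 0; -0.35 -0.6 0 0 0 0")

```text
time_s: 1.43
eef_pos: [0.3173, 0.3248, 0.2783]
eef_rot: [-0.001, 0.053, 0.999, -0.0]
wrist_force: [-0.1, -0.5, -0.2]
opening: 0.001
grasp_force: 0.0
```

>>> carry_out(plan="-0.35 -0.6 0 0 0 0; -0.35 -0.6 0 0 0 0; -0.35 -0.6 0 0 0 0; -0.35 -0.6 0 0 0 0; -0.35 -0.6 0 0 0 0; -0.35 -0.6 0 0 0 0; -0.35 -0.6 0 0 0 0; -0.35 -0.6 0 0 0 0")

```text
time_s: 2.1
eef_pos: [0.4088, 0.1223, 0.2784]
eef_rot: [-0.001, 0.053, 0.999, -0.0]
wrist_force: [1.0, 0.6, -0.5]
opening: 0.001
grasp_force: 0.0
```

>>> carry_out(plan="-0.35 -0.6 0 0 0 0; -0.35 -0.6 0 0 0 0; -0.35 -0.6 0 0 0 0; -0.35 -0.6 0 0 0 0; -0.35 -0.6 0 0 0 0; -0.35 -0.6 0 0 0 0; -0.35 -0.6 0 0 0 0; 0 0 0 0 0 0")

```text
time_s: 2.77
eef_pos: [0.4899, -0.0575, 0.2782]
eef_rot: [-0.0, 0.055, 0.999, -0.001]
wrist_force: [-0.3, -0.1, 0.5]
opening: 0.001
grasp_force: 0.0
```

```bash
python3 -c "
from h import *
to([.499,-.085,.185])
snap('side','side1')
im=load('side1')['pixels'][130:310,210:410,::-1]
cv2.imwrite('pics/c1.png',cv2.resize(im,None,fx=3,fy=3,interpolation=cv2.INTER_CUBIC))"
```

```text
pos [ 0.4899 -0.0575  0.2782] yaw 83.7 tilt [-0.001 -0.001 -1.   ] F [-0.3 -0.1  0.5] T [-0.01  0.02 -0.01] t 2.77
rows total [-0.3  -0.66  2.33]
```

View pics/c1.png

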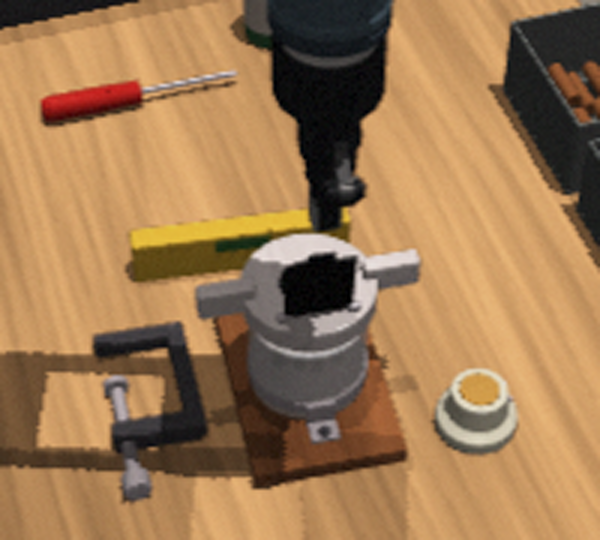

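The view shows the flap standing on the lid at crop (320,285) and the shut fingertips above it at (325,225). Next I'll go behind the flap and down.

>>> carry_out(plan="-0.1 -0.25 0 0 0 0; -0.1 -0.25 0 0 0 0; -0.1 -0.25 0 0 0 0; 0 -0.05 0.5 0 0 0; 0 0 0.6 0 0 0; 0 0 0.6 0 0 0; 0 0 0.6 0 0 0; 0 0 0 0 0 0")

```text
time_s: 3.48
eef_pos: [0.4946, -0.0856, 0.1825]
eef_rot: [-0.004, 0.052, 0.999, 0.001]
wrist_force: [-0.9, -0.2, -0.8]
opening: -0.002
grasp_force: 0.0
```

```bash
python3 -c "
from h import *
to([.499,-.0215,.185])"
```

```text
pos [ 0.4946 -0.0856  0.1825] yaw 84.1 tilt [-0.008  0.003 -1.   ] F [-0.9 -0.2 -0.8] T [0.01 0.04 0.01] t 3.48
rows total [ 0.06  1.61 -0.06]
```

>>> carry_out(plan="0 0.3 0 0 0 0; 0 0.3 0 0 0 0; 0 0.3 0 0 0 0; 0 0.3 0 0 0 0; 0 0.3 0 0 0 0; 0 0.3 0 0 0 0; 0 0.3 0 0 0 0; 0 0 0 0 0 0")

```text
time_s: 4.15
eef_pos: [0.5064, -0.0007, 0.1875]
eef_rot: [0.0, 0.051, 0.999, 0.0]
wrist_force: [0.6, -0.3, 0.8]
opening: 0.0
grasp_force: 0.0
```

>>> carry_out(plan="0 0.2 0.08 0 0 0; 0 0.2 0.1 0 0 0; 0 0.2 0.1 0 0 0; 0 0.1 0.1 0 0 0; 0 0.1 0.1 0 0 0; 0 0 0.1 0 0 0; 0 0 0.1 0 0 0; 0 0 0 0 0 0")

```text
time_s: 4.82
eef_pos: [0.509, 0.0286, 0.159]
eef_rot: [-0.001, 0.052, 0.999, 0.0]
wrist_force: [-0.9, 0.6, 0.6]
opening: -0.002
grasp_force: 0.0
```

```bash
python3 -c "
from h import *
to([.505,.03,.143])"
```

```text
pos [0.509  0.0286 0.159 ] yaw 84.0 tilt [-0.002  0.    -1.   ] F [-0.9  0.6  0.6] T [-0.03 -0.   -0.07] t 4.82
rows total [0.1  0.02 0.4 ]
```

>>> carry_out(plan="0 0 0.08 0 0 0; 0 0 0.08 0 0 0; 0 0 0.08 0 0 0; 0 0 0.06 0 0 0; 0 0 0.04 0 0 0; 0 0 0.04 0 0 0; 0 0 0 0 0 0; 0 0 0 0 0 0")

```text
time_s: 5.48
eef_pos: [0.5096, 0.0287, 0.1448]
eef_rot: [-0.0, 0.052, 0.999, -0.0]
wrist_force: [-0.3, -0.1, -0.3]
opening: 0.002
grasp_force: 0.0
```

```bash
python3 -c "
from h import *
to([.505,.03,.143])
c=snap('top','top2'); d=snap('side','side2')
a=c['pixels'][190:330,240:390,::-1]; b=d['pixels'][180:310,230:390,::-1]
cv2.imwrite('pics/c2.png',np.hstack([cv2.resize(a,(400,373)),cv2.resize(b,(400,373))]))"
```

```text
pos [0.5096 0.0287 0.1448] yaw 84.1 tilt [-0. -0. -1.] F [-0.3 -0.1 -0.3] T [-0.03  0.05  0.07] t 5.48
rows total [0.12 0.02 0.05]
```

View pics/c2.png

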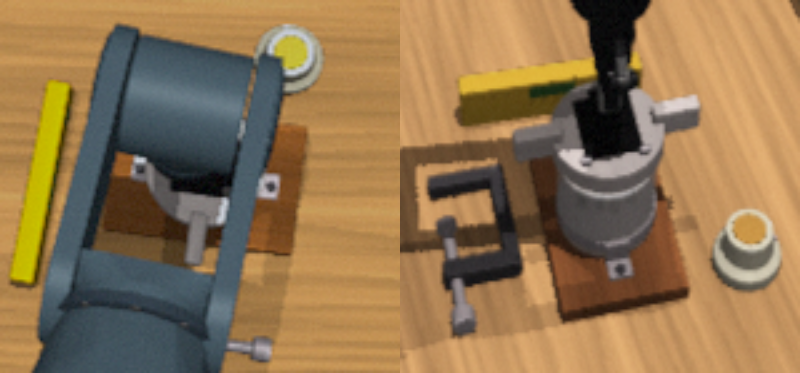

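The flap lies over the lid (right half of the crop, about (607,125)) under the fingertips. I'll press gently until I feel the stop.

>>> carry_out(plan="0 0 0.02 0 0 0; 0 0 0.02 0 0 0; 0 0 0.02 0 0 0; 0 0 0 0 0 0; 0 0 0 0 0 0; 0 0 0 0 0 0; 0 0 0 0 0 0; 0 0 0 0 0 0")

```text
time_s: 6.25
eef_pos: [0.5097, 0.0287, 0.1426]
eef_rot: [0.0, 0.052, 0.999, 0.0]
wrist_force: [0.1, -0.1, 1.4]
opening: 0.002
grasp_force: 0.7
```

>>> carry_out(plan="0 0 0.02 0 0 0; 0 0 0.02 0 0 0; 0 0 0 0 0 0; 0 0 0 0 0 0; 0 0 0 0 0 0; 0 0 0 0 0 0; 0 0 0 0 0 0; 0 0 0 0 0 0")

```text
time_s: 6.92
eef_pos: [0.51, 0.0288, 0.1419]
eef_rot: [0.0, 0.052, 0.999, 0.0]
wrist_force: [-1.9, 2.1, 8.6]
opening: 0.001
grasp_force: 4.3
```

The force rises sharply at z = 0.142, so the flap is flat. I'll lift and move over wing_a with the fingers half open.

>>> carry_out(plan="0 0 -0.4 0 0 0; 0 0 -0.6 0 0 0; 0.3 -0.06 -0.1 0 0 -0.2; 0.4 -0.1 0 0 0 0; 0.5 -0.1 0 0 0 0; 0.5 -0.1 0 0 0 0; 0.4 -0.1 0 0 0 0; 0 0 0 0 0 0", claw=0)

```text
time_s: 7.58
eef_pos: [0.4216, 0.0178, 0.1841]
eef_rot: [-0.001, 0.042, 0.999, 0.0]
wrist_force: [0.7, -1.3, -0.0]
opening: 0.5
grasp_force: 0.0
```

```bash
python3 -c "
from h import *
to([.424,.019,.118])
c=snap('wrist','w3'); cv2.imwrite('pics/w3.png',c['pixels'][:,:,::-1])
print(proj(c,[[.424,.019,.1347]]))"
```

```text
pos [0.4216 0.0178 0.1841] yaw 85.2 tilt [-0.003  0.    -1.   ] F [ 0.7 -1.3 -0. ] T [-0.02  0.03 -0.01] t 7.58
rows total [-0.06  0.04  1.65]
[[327.36783266 275.45870289]]
```

View pics/w3.png

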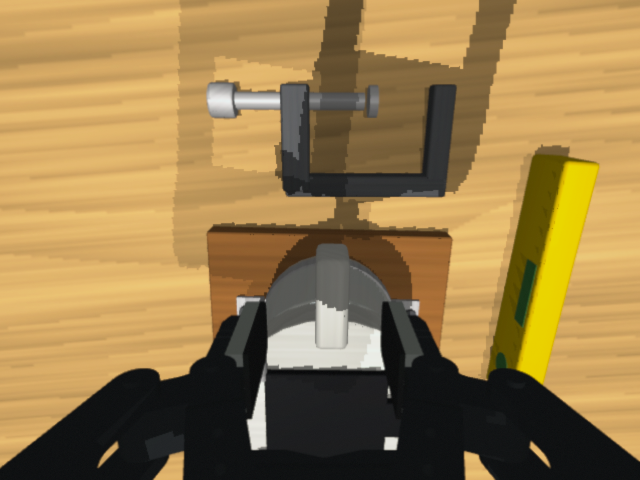

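The wrist view shows the wing between the fingers, at columns 316–350 and rows 245–350, lined up with the tool. The flap is flat behind it. I'll descend and then narrow the fingers.

>>> carry_out(plan="-0.06 0.04 0.2 0 0 0; 0 0 0.25 0 0 0; 0 0 0.25 0 0 0; 0 0 0.25 0 0 0; 0 0 0.25 0 0 0; 0 0 0.25 0 0 0; 0 0 0.2 0 0 0; 0 0 0 0 0 0")

```text
time_s: 8.3
eef_pos: [0.4255, 0.0193, 0.1167]
eef_rot: [-0.002, 0.042, 0.999, 0.0]
wrist_force: [0.1, -0.1, 0.0]
opening: 0.499
grasp_force: 0.0
```

>>> carry_out(plan="0 0 0 0 0 0; 0 0 0 0 0 0; 0 0 0 0 0 0; 0 0 0 0 0 0; 0 0 0 0 0 0; 0 0 0 0 0 0; 0 0 0 0 0 0; 0 0 0 0 0 0", claw=0.42)

```text
time_s: 8.97
eef_pos: [0.427, 0.019, 0.119]
eef_rot: [0.0, 0.042, 0.999, -0.0]
wrist_force: [0.5, -0.1, 0.9]
opening: 0.294
grasp_force: 0.0
```

```bash
python3 -c "
from h import *
to([.424,.019,.118]);print(ctrl.get_obs()['opening'])"
```

```text
pos [0.427 0.019 0.119] yaw 85.2 tilt [ 0. -0. -1.] F [ 0.5 -0.1  0.9] T [ 0.02 -0.01 -0.02] t 8.97
rows total [ 0.07 -0.01  0.03]
0.29417707461155235
```

>>> carry_out(plan="-0.01 0.19 0.007 0 0 1; -0.01 0.19 0.007 0 0 1; -0.01 0.19 0.007 0 0 1; -0.01 0.19 0.007 0 0 1; -0.01 0.19 0.007 0 0 1; -0.01 0.19 0.007 0 0 1; -0.01 0.19 0.007 0 0 1; 0 0 0 0 0 0")

```text
time_s: 9.63
eef_pos: [0.4489, 0.0668, 0.1167]
eef_rot: [-0.001, 0.383, 0.924, -0.0]
wrist_force: [-0.7, 0.5, -0.2]
opening: 0.293
grasp_force: 0.2
```

```bash
cat >> h.py <<'E'
def st():
    o=ctrl.get_obs(); C=np.array([.5015,.0122]); d=o['eef_pos'][:2]-C; r=np.hypot(*d)
    R=Ro.from_quat(o['eef_rot'],scalar_first=True).as_matrix(); f=o['wrist_force']
    t=np.array([d[1],-d[0]])/r
    print('r',r.round(4),'ang',np.degrees(np.arctan2(d[1],d[0])).round(1),'yaw+90',(90+np.degrees(np.arctan2(R[1,1],R[0,1]))).round(1),'z',o['eef_pos'][2].round(4),'resist',-(f[:2]@t).round(2),'radial',(f[:2]@d/r).round(2),'fz',f[2].round(2),'t',round(o['time_s'],2))
E
python3 -c "
from h import *
st()"
```

```text
r 0.0759 ang 133.9 yaw+90 134.9 z 0.1167 resist 0.15 radial 0.89 fz -0.22 t 9.63
```

>>> carry_out(plan="-0.01 0.19 0.007 0 0 1; -0.01 0.19 0.007 0 0 1; -0.01 0.19 0.007 0 0 1; -0.01 0.19 0.007 0 0 1; -0.01 0.19 0.007 0 0 1; -0.01 0.19 0.007 0 0 1; 0 0 0 0 0 0; 0 0 0 0 0 0")

```text
time_s: 10.3
eef_pos: [0.4887, 0.0872, 0.1151]
eef_rot: [0.0, 0.636, 0.772, 0.0]
wrist_force: [0.7, -0.4, -0.3]
opening: 0.288
grasp_force: 0.0
```

```bash
python3 -c "
from h import *
st()
c=snap('top','t4'); d=snap('side','s4'); w=snap('wrist','w4')
b=d['pixels'][180:310,230:390,::-1]
cv2.imwrite('pics/c4.png',np.hstack([cv2.resize(w['pixels'][:,:,::-1],(400,300)),cv2.resize(b,(400,300))]))"
```

```text
r 0.0761 ang 99.7 yaw+90 101.0 z 0.1151 resist -0.6 radial -0.48 fz -0.33 t 10.3
```

View pics/c4.png

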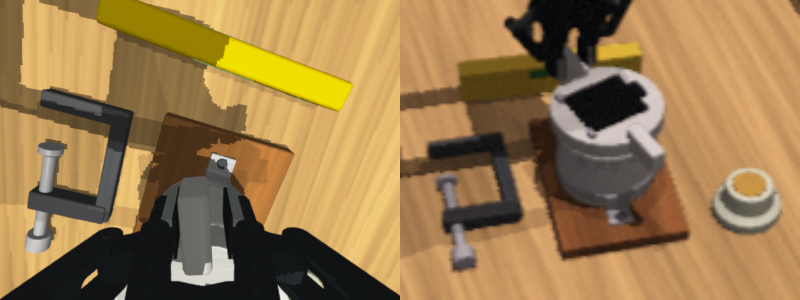

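The lid and its wing followed the tool: the free wing is now at crop (645,150). I'll go on in finer steps and watch the resistance.

>>> carry_out(plan="0 0.1 0.003 0 0 0.5; 0 0.1 0.003 0 0 0.5; 0 0.1 0.003 0 0 0.5; 0 0.1 0.003 0 0 0.5; 0 0.06 0.002 0 0 0.3; 0 0.04 0 0 0 0.2; 0 0.04 0 0 0 0.2; 0 0.04 0 0 0 0.2")

```text
time_s: 11.12
eef_pos: [0.5114, 0.0885, 0.1145]
eef_rot: [-0.0, 0.743, 0.67, -0.0]
wrist_force: [-2.8, -1.5, 0.0]
opening: 0.29
grasp_force: 1.4
```

```bash
python3 -c "
from h import *
st()"
```

```text
r 0.077 ang 82.6 yaw+90 84.1 z 0.1145 resist 2.54 radial -1.88 fz 0.02 t 11.12
```

>>> carry_out(plan="0 0.02 0 0 0 0.1; 0 0.02 0 0 0 0.1; 0 0.02 0 0 0 0.1; 0 0.02 0 0 0 0.1; 0 0.02 0 0 0 0.1; 0 0.02 0 0 0 0.1; 0 0.02 0 0 0 0.1; 0 0.02 0 0 0 0.1")

```text
time_s: 11.78
eef_pos: [0.5178, 0.0879, 0.1145]
eef_rot: [-0.0, 0.769, 0.639, -0.0]
wrist_force: [-5.0, -2.0, -0.6]
opening: 0.289
grasp_force: 2.4
```

```bash
python3 -c "
from h import *
st()"
```

```text
r 0.0774 ang 77.9 yaw+90 79.5 z 0.1145 resist 4.44 radial -2.95 fz -0.59 t 11.78
```

>>> carry_out(plan="0 0.02 0 0 0 0.1; 0 0.02 0 0 0 0.1; 0 0.02 0 0 0 0.1; 0 0.02 0 0 0 0.1; 0 0.02 0 0 0 0.1; 0 0.02 0 0 0 0.1; 0 0.02 0 0 0 0.1; 0 0.02 0 0 0 0.1")

```text
time_s: 12.45
eef_pos: [0.5233, 0.0866, 0.1142]
eef_rot: [-0.001, 0.794, 0.608, -0.001]
wrist_force: [-6.9, -1.9, 0.3]
opening: 0.289
grasp_force: 3.3
```

```bash
python3 -c "
from h import *
st()"
```

```text
r 0.0775 ang 73.7 yaw+90 74.9 z 0.1142 resist 6.07 radial -3.76 fz 0.32 t 12.45
```

>>> carry_out(plan="0 0.02 0 0 0 0.1; 0 0.02 0 0 0 0.1; 0 0.02 0 0 0 0.1; 0 0.02 0 0 0 0.1; 0 0.02 0 0 0 0.1; 0 0.02 0 0 0 0.1; 0 0.02 0 0 0 0.1; 0 0.02 0 0 0 0.1")

```text
time_s: 13.12
eef_pos: [0.5286, 0.0848, 0.1139]
eef_rot: [-0.001, 0.818, 0.576, -0.002]
wrist_force: [-9.4, -0.8, 0.9]
opening: 0.288
grasp_force: 4.3
```

```bash
python3 -c "
from h import *
st()"
```

```text
r 0.0775 ang 69.5 yaw+90 70.3 z 0.1139 resist 8.5 radial -4.03 fz 0.86 t 13.12
```

>>> carry_out(plan="0 0.02 0 0 0 0.1; 0 0.02 0 0 0 0.1; 0 0.02 0 0 0 0.1; 0 0.02 0 0 0 0.1; 0 0.02 0 0 0 0.1; 0 0 0 0 0 0; 0 0 0 0 0 0; 0 0 0 0 0 0")

```text
time_s: 13.78
eef_pos: [0.5319, 0.0835, 0.1137]
eef_rot: [-0.002, 0.832, 0.555, -0.002]
wrist_force: [-10.4, -1.1, 1.8]
opening: 0.289
grasp_force: 4.6
```

```bash
python3 -c "
from h import *
st()"
```

```text
r 0.0775 ang 66.9 yaw+90 67.5 z 0.1137 resist 9.1 radial -5.06 fz 1.82 t 13.78
```

Resistance has climbed steadily to about 0.72 N m, which puts the seal near 0.15. I'll release by opening the fingers, then lift and move clear.

>>> carry_out(plan="0 0 0 0 0 0; 0 0 0 0 0 0; 0 0 0 0 0 0; 0 0 0 0 0 0; 0 0 -0.2 0 0 0; 0 0 -0.5 0 0 0; 0 0 -0.7 0 0 0; 0 0 -0.7 0 0 0", claw=0)

```text
time_s: 14.45
eef_pos: [0.5344, 0.0832, 0.2001]
eef_rot: [0.0, 0.832, 0.555, 0.0]
wrist_force: [0.0, -0.0, -0.5]
opening: 0.501
grasp_force: 0.0
```

>>> carry_out(plan="0.3 0 -0.7 0 0 0; 0.6 0 -0.5 0 0 0; 0.8 0 0 0 0 0; 0.8 0 0 0 0 0; 0.8 0 0 0 0 0; 0.8 0 0 0 0 0; 0.8 0 0 0 0 0; 0 0 0 0 0 0")

```text
time_s: 15.12
eef_pos: [0.6108, 0.2693, 0.2474]
eef_rot: [-0.0, 0.831, 0.557, 0.002]
wrist_force: [0.0, -0.5, -0.4]
opening: 0.498
grasp_force: 0.0
```

```bash
python3 -c "
from h import *
st()
c=snap('top','t5'); d=snap('side','s5')
a=c['pixels'][190:330,240:390,::-1]; b=d['pixels'][180:310,230:390,::-1]
cv2.imwrite('pics/c5.png',np.hstack([cv2.resize(a,(400,373)),cv2.resize(b,(400,373))]))"
```

```text
r 0.2794 ang 67.0 yaw+90 67.7 z 0.2474 resist -0.23 radial -0.5 fz -0.44 t 15.12
```

View pics/c5.png

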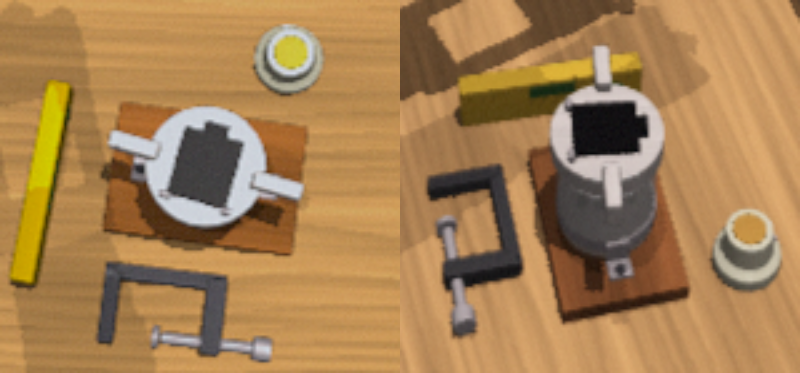

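The flap is flat and the wings run from crop (110,138) to (300,190), turned past the base's long side. The neighbouring things haven't moved. I'll check that angle with numbers.

```bash
python3 - <<'E'
from h import *
from scipy import ndimage
c=load('t5'); C=np.array([.5015,.0122])
g=c['pixels'].min(2); vs,us=np.mgrid[190:330,240:390]
P=onz(c,np.c_[us.ravel(),vs.ravel()],.144)[:,:2]-C; m=(g[190:330,240:390].ravel()>150)
r=np.hypot(*P.T); s=m&(r>.06)&(r<.095); Q=P[s]; a=np.degrees(np.arctan2(Q[:,1],Q[:,0]))
A=Q[a>20];B=Q[a<-20]; print(len(A),len(B),A.mean(0),B.mean(0)); d=A.mean(0)-B.mean(0); print('wing ang',np.degrees(np.arctan2(d[1],d[0])))
px=c['pixels'][190:330,240:390].astype(int).reshape(-1,3)
# base edges: dark-pine colour
hsv=cv2.cvtColor(c['pixels'],cv2.COLOR_RGB2HSV)
for corners in ([(285,229),(355,237),(349,284),(280,277)],):
    X=onz(c,corners,.018)[:,:2]; print('base y ang',[np.degrees(np.arctan2(*(p-q)[::-1])).round(1) for p,q in ((X[0],X[1]),(X[3],X[2]))],'x ang',[np.degrees(np.arctan2(*(p-q)[::-1])).round(1) for p,q in ((X[0],X[3]),(X[1],X[2]))])
E
```

```text
84 75 [0.01829449 0.07316557] [-0.01842538 -0.07215359]
wing ang 75.81909615847454
base y ang [np.float64(85.1), np.float64(85.8)] x ang [np.float64(-3.8), np.float64(-6.0)]
```

The wings measure 75.8° against 85.4° for the base, so the seal sits at about 0.15 rad. That is snug and well below overtight.

```bash
python3 -c "
from bench import ctrl
print(ctrl.hand_in())"
```

```text
the job is handed in; nothing more can be done
None
```

The flap is fully shut and the lid is snug: the seal sits about 0.15 rad past the thread's end, between the 0.07 and 0.35 limits. The nearby items look unmoved, and I handed the job in at about 15 s of the 48 s allowed.

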